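# Hang the trim router's bail on the spring balancer

## Robot

A 6-joint arm with a two-finger parallel gripper is mounted at the origin on the work surface. World frame = base frame: x ahead of the robot, y to its left, z up, the work surface at z = 0. Lengths are in mm, angles in rad, forces in N, time in s.
With the tool pointing down it reaches from about 350 to 875 mm from the base axis. Payload 4.2 kg.
Tool frame: the origin (TCP) lies midway between the tips of the shut fingers; the grasp point (between the pads) lies 19 mm behind it (arm.grasp_offset is the distance from the TCP to the grasp point, in mm); z points along the fingers, y is the direction in which the jaws open and shut (so a half turn about z gives the same grasp; the last joint's range is limited). The gripper opens to 85 mm and grips with 20 to 120 N. Pads are 22 mm wide; open, the fingers measure 114 mm over their backs; the gripper's body (76 mm by 85 mm) begins 54 mm behind the grasp point. The pads swing forward as they close: fully open they stand 13 mm farther back than shut.
Start: joints at [-0.927, 0.385, 0.008, 0, -1.194, -0.259], TCP at [234.622, -579.268, 231.312] pointing down, gripper open.
Joint ranges: [-3.14, 3.14], [-1.21, 2.06], [-1.07, 1.41], [-3.16, 2.05], [-2.99, -0.16], [-3.1, 3.1]. Speed limits (rad/s): [2.79, 2.79, 3.14, 3.14, 3.14, 3.14].

## Interface

Orientations are given as a unit quaternion [x, y, z, w].
In Python, from bench import arm gives the robot as it stands.
- The arm moves only by the tool move_arm, never from a script. Its argument "moves" is a list of rows, each an object with "gripper": the gripper's target within -1 to 1 (fully open at 1, half-way at 0, shut at -1); "xyz": the shift along the tool's x, y, z in cm, a list of three; "angular": the turn, a rotation vector about the tool's x, y, z in rad, a list of three. In form: [{"gripper": gripper, "xyz": [dx, dy, dz], "angular": [wx, wy, wz]}, ...]. A call has 1 to 10 rows; each row is the pose to reach, as a shift and turn from the pose commanded when the call began, along the tool's axes at that moment; what a row does not reach only later rows make up. A row lasts 1/8 s, in which the tool goes at most 62.5 mm and 10.7 degrees, less where a joint would pass 70% of its speed; a pose out of reach is approached as far as the arm can. A call with a gripper value outside its range is refused whole. The fingers move at their own pace and stop on an object; the grip force is fixed at half the most. Time passes only in rows, so rows that repeat a pose let the fingers close. It gives the time, the measured TCP pose, the force and the opening at its end, in the units of the state.
- arm.read_state(): the state, without advancing time (a new reading comes with each control period).
- arm.get_image(name): name is "side" or "top"; returns (picture, depth): 420x560x3 uint8, blue, green, red; 420x560 float32, mm along the optical axis (not along the pixel's ray), 0 where there is no reading.
- arm.get_calibration(name): a dict with "camera_matrix" (3x3 intrinsics, pixels), "R" (3x3) and "t" (3): a world point X has camera coordinates R X + t. Camera axes: x right, y down, z forward; pixel columns grow to the right and rows downward; lengths in mm; the calibration is good to about 2 mm. A picture is of the moment at which its call begins. get_calibration takes no time and is no camera call.
- arm.job_done(): hands the job in, once; it reports no verdict.
The state is a dict: "clock": time; "joints": joint angles; "joint_vel": joint speeds; "joint_efforts": joint torques, N m; "position": TCP position; "ee_rot": TCP orientation; "contact_force": force on the tool from outside, world axes, zero at the start; "wrist_torque": the same for the moment, N m; "gripper_width": finger opening in mm.
Only numpy, scipy, OpenCV 4.12 (cv2) and the standard library are available. Lean on these libraries where they do the work, as an engineer would, in place of code of your own. Each camera call takes 0.05 s, during which the arm holds its last target. There are 200 camera calls.

## Task

Pull the spring balancer's hook down by its orange grip, run it along the rail until it is under the router's red bail, and ease it up until the bail sits in the hook and carries the balancer's whole pull; only then let go. Do it gently: never let the hook fly up or jerk the router, keep the router standing on its wooden board, and leave the paint bottles and the wood offcut alone.

Things in the scene. Friction and masses are not known exactly. Their poses are not given: they have to be found in the camera images.
- gantry: Fixed grey stand: a post 30 mm square at x +140, y +330 mm carries, by a level arm along x at y +330 mm, a level rail over x = 0 from y -225 to +345 mm (underside 582 mm up). Origin on the table straight under the rail; x points level away from the robot, y along the rail, z up.
- tube_end (a point): Lower end of the balancer's dark tube (42 mm across), 385 mm above the table, with a yellow drum 100 mm across above it. It hangs on a yellow trolley that slides along the rail only (gantry y), with about 1 N of friction.
- hook: Steel J-hook of 8 mm bar on a rod that retracts up into the tube. Moves only up/down (140 mm, damped) and with the trolley; never turns; axes as the gantry's. Origin: bar centre at the J's lowest point, mid-trough; 255 mm above the table fully up, where it starts. Spring pulls up with 8 to 10 N, 2 N more at 100 mm down. Rod at y -17 mm, upturned tip at y +17 mm, trough 26 mm wide.
- hook_tip (a point): End of the hook's upturned free tip: y +17, z +20 mm from the hook's origin (the hook's underside is 4 mm below its origin). The mouth opens upward. The hook starts on the router's -y side (along the rail) and goes under the bail from there, tip first, moving to gantry +y.
- pull_grip (a point): Centre of the hook's orange upright grip (24 mm across, 45 mm tall), at x -115, y -24, z +57 mm from the hook's origin. It stands on a dark flange 48 mm across, top 22 mm below this point, that fingers can push down; a dark arm (12 mm wide, y -30 to -18, z 27 to 35 mm from the hook's origin) joins it to the rod. Axes as the hook's.
- router: Blue trim router, loose, 1.35 to 1.8 kg: heavier than the balancer's pull, so it stays standing once hooked. Origin: centre of its underside; z up. Base 90 x 90 mm, motor 64 mm across, top 150 mm above the origin. Its y axis is within about 8 degrees of the rail's.
- router_top (a point): Centre of the router's top. Over it stands the red wire bail, a loop in the router's x-z plane: level bar (6 mm round, 80 mm along x) on legs at x -40 and +40 mm. Bar centre 44 to 74 mm above this point: set stiffly by the last user, not measured, other each time, so feel for it. A hook origin 14 mm above this point passes under it at any setting.
- board: Fixed wooden parking board 125 x 125 mm, floor 10 mm thick, rim 18 mm high around the router's base with 3.5 mm play. Origin under its centre on the table.
- paint_a: Blue paint bottle, 38 mm across, 80 mm tall, standing beyond the rail; origin at the centre of its underside. Bystander.
- paint_b: Yellow paint bottle, same size, standing beyond the rail; origin at the centre of its underside. Bystander.
- offcut: Pale wood offcut 70 x 50 x 30 mm lying under the rail's free right-hand end; origin at the centre of its underside. Bystander.
There are look-alikes about, which are no part of the job. Of the things like the router, leave any that is green; of the rest the larger one is meant.

How it is judged:
By the outcome, as a careful person would: the job done as asked, in the order asked, and still so for the second after the job is handed in, with the robot touching nothing.
It also fails if it takes over 58 s, if anything falls off the work surface, if the arm or the gripper's body presses on something with over 40 N, if the wrist force passes 120 N, or if a joint passes its speed limit or range.

## Working session

There is one attempt and no reset: what is moved stays moved. The work goes in short steps, Python scripts to look and compute and a tool call to move; the robot and the scene stay as the last step left them, time stands still between calls to the robot, and variables do not carry over. Pictures are saved under pics/ and viewed, about 8 in all and at most 12, crops included, and the job is handed in when it is done.

Besides the shell and the picture viewer there is one more tool, called after "Call:" as name(argument=value, ...) on one line, values as JSON. move_arm: Moves the arm, as the interface text tells. Its arguments: {"type":"object","properties":{"moves":{"type":"array","items":{"type":"object","properties":{"gripper":{"type":"number"},"xyz":{"type":"array","items":{"type":"number"}},"angular":{"type":"array","items":{"type":"number"}}}}}},"required":["moves"]}

```bash
mkdir -p pics; ls
cat > h.py <<'E'
import numpy as np,cv2,pickle
from bench import arm
def grab(n,tag):
    p,d=arm.get_image(n);c=arm.get_calibration(n)
    pickle.dump((p,d,c),open(f'pics/{tag}.pkl','wb'));cv2.imwrite(f'pics/{tag}.png',p)
    return p,d,c
def load(tag): return pickle.load(open(f'pics/{tag}.pkl','rb'))
def cloud(d,c):
    K=np.array(c['camera_matrix']);R=np.array(c['R']);t=np.array(c['t']).ravel()
    v,u=np.mgrid[:d.shape[0],:d.shape[1]]
    P=np.stack([(u-K[0,2])/K[0,0]*d,(v-K[1,2])/K[1,1]*d,d],-1)
    W=(P-t)@R
    W[d==0]=np.nan
    return W
def proj(X,c):
    K=np.array(c['camera_matrix']);q=K@(np.array(c['R'])@np.array(X)+np.array(c['t']).ravel())
    return q[:2]/q[2]
E
python3 - <<'E'
from h import *
import cv2
a=grab('side','s0');b=grab('top','t0')
for x in(a,b):print(x[2])
print(arm.read_state())
E
```

```text
pics
{'camera_matrix': array([[432.78654846,   0.        , 273.9255828 ],
       [  0.        , 432.78654846, 208.85520013],
       [  0.        ,   0.        ,   1.        ]]), 'R': array([[ 0.88517014, -0.46495043,  0.01717341],
       [-0.32535155, -0.64494433, -0.69151513],
       [ 0.33259615,  0.60652115, -0.7221578 ]]), 't': array([-575.67290533,  390.83239635,  728.86765744])}
{'camera_matrix': array([[422.97831176,   0.        , 275.1068257 ],
       [  0.        , 422.97831176, 212.27846106],
       [  0.        ,   0.        ,   1.        ]]), 'R': array([[ 0.00994171, -0.99989297,  0.01073391],
       [-0.98906935, -0.01141225, -0.14700879],
       [ 0.14711556, -0.00915507, -0.98907694]]), 't': array([   4.3720962 ,  672.2145301 , 1031.90921884])}
{'clock': 0.1, 'joints': array([-9.27410088e-01,  3.85448610e-01,  6.78552144e-03, -4.39816042e-04,
       -1.19402865e+00, -2.58586520e-01]), 'joint_vel': array([-0.00124069, -0.00175848,  0.00296957,  0.00189978,  0.00024182,
        0.00084792]), 'joint_efforts': array([-6.80437770e-04, -3.93319881e+01,  1.88928545e+01,  4.19791147e+00,
       -2.58956279e-03, -1.06581879e-06]), 'position': array([ 234.42144113, -578.80789374,  230.35803197]), 'ee_rot': array([-1.91135325e-01,  9.81563216e-01,  9.42044569e-04, -2.29091966e-04]), 'contact_force': array([-0.62075385,  0.05493216, -0.83848754]), 'wrist_torque': array([-0.00516432, -0.00941202,  0.01744388]), 'gripper_width': 85.51617415204664}
```

View pics/s0.png

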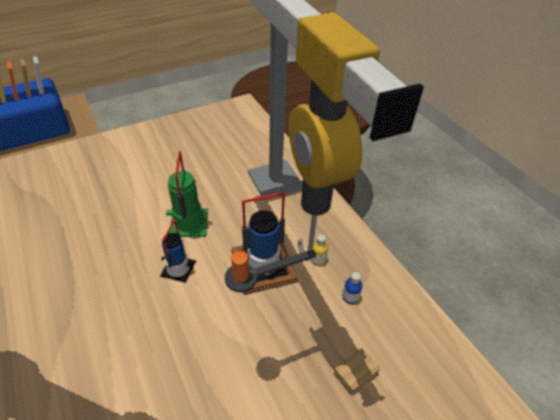

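View pics/t0.png

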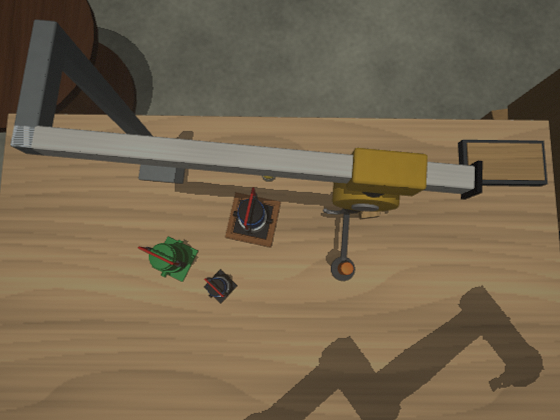

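The side view shows three router-like objects: a green one (183,200), a small blue one (175,258), and a large blue one on the wooden board (264,235), which is the target. The orange grip is at (240,265) in the side view and (346,268) in the top view. The hook rod is at (312,235).

Run:
```python
from h import *
for tag in('s0','t0'):
    p,d,c=load(tag);W=cloud(d,c);h=cv2.cvtColor(p,cv2.COLOR_BGR2HSV)
    H,S,V=[h[...,i].astype(int) for i in range(3)]
    print(tag)
    def st(n,m):
        m=m&np.isfinite(W[...,0]);q=W[m]
        if len(q):
            print(n,len(q),'med',np.median(q,0).round(),'lo',np.percentile(q,4,0).round(),'hi',np.percentile(q,96,0).round())
        return q
    org=(H>4)&(H<14)&(S>190)&(V>120)&(abs(W[...,2]-310)<60); st('orange',org)
    red=((H<4)|(H>175))&(S>150)&(V>60)
    x=W[...,0];y=W[...,1];z=W[...,2]
    q=st('red',red&(z>120)&(z<260))
    if tag=='s0':
        box=np.zeros(d.shape,bool);box[190:265,235:295]=1
    else:
        box=np.zeros(d.shape,bool);box[185:245,230:280]=1
    q=st('bail',red&box)
    if len(q): 
        t=q[q[:,2]>np.percentile(q[:,2],90)-8];print(' bar',t.mean(0).round(),np.ptp(t,0).round())
    blue=(H>100)&(H<125)&(S>100)&box
    q=st('blue',blue&(z>100));
    if len(q):
        t=q[abs(q[:,2]-np.percentile(q[:,2],95))<5];print(' topblue',t.mean(0).round(),len(t),t.min(0).round(),t.max(0).round())
    if tag=='t0':
        m=(z>595)&(S<60)
        q=st('rail',m)
        for u in range(180,350,40):
            v=[v for v in range(120,200) if z[v,u]>570]; print(u,v[0],v[-1],W[v[0],u].round(),W[v[-1],u].round())
        for u,v in[(460,165),(460,190)]:print(u,v,W[v,u])
p,d,c=load('s0');cv2.imwrite('pics/c1.png',cv2.resize(p[180:310,210:350],None,fx=4.5,fy=4.5,interpolation=cv2.INTER_CUBIC))
```

```text
s0
orange 173 med [ 527. -122.  335.] lo [ 518. -130.  321.] hi [ 536. -112.  337.]
red 134 med [651.  69. 223.] lo [485.  60. 134.] hi [697. 297. 227.]
bail 98 med [666.  67. 224.] lo [619.  59. 152.] hi [697.  75. 227.]
 bar [663.  67. 224.] [79. 17.  9.]
blue 554 med [646.  44. 131.] lo [627.  38. 103.] hi [682.  67. 154.]
 topblue [647.  50. 150.] 90 [627.  37. 148.] [685.  74. 157.]
t0
red 203 med [571. 132. 198.] lo [474.  63. 137.] hi [690. 299. 228.]
bail 100 med [659.  71. 225.] lo [622.  61. 159.] hi [696.  79. 228.]
 bar [658.  70. 225.] [81. 18.  7.]
blue 32 med [636.  64. 148.] lo [629.  41. 145.] hi [666.  99. 155.]
 topblue [636.  63. 152.] 10 [629.  45. 149.] [645.  96. 155.]
rail 14316 med [664. 173. 618.] lo [ 628. -211.  600.] hi [808. 329. 620.]
180 139 167 [677. 135. 617.] [649. 139. 590.]
220 143 171 [673.  85. 617.] [645.  88. 588.]
260 146 175 [670.  36. 616.] [640.  36. 588.]
300 150 178 [665. -13. 617.] [637. -15. 589.]
340 154 182 [661. -62. 617.] [632. -66. 590.]
460 165 [ 648.96893666 -209.3901218   617.15572148]
460 190 [ 619.94149102 -212.59895696  606.38174173]
```

View pics/c1.png

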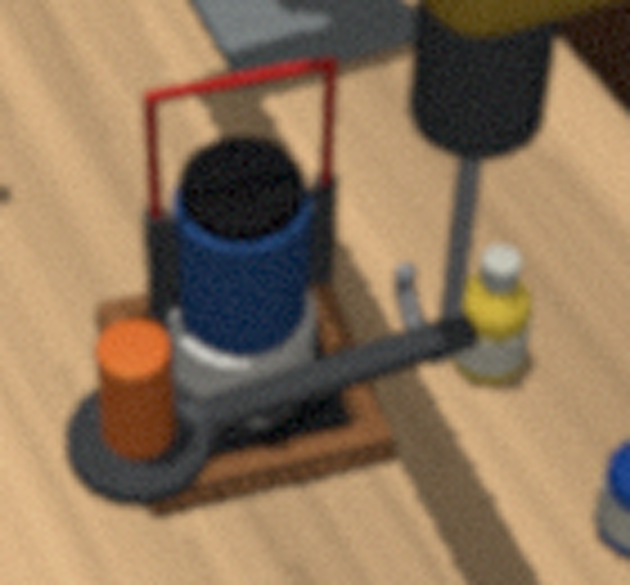

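The crop confirms the choice: a large blue router on the board under a red bail, with the orange grip at its lower left and the hook and rod on the right. The rail's yaw is about -4.7°. The grip is near (527,-121,312), the bail bar near (660,69,224), and the travel about 176 mm along the rail. I'll go above the grip first.

```bash
cat > t.py <<'E'
import sys
from h import *
from scipy.spatial.transform import Rotation as Ro
s=arm.read_state();R=Ro.from_quat(s['ee_rot'])
print('t',s['clock'],'pos',s['position'].round(1),'F',s['contact_force'].round(1),'w',s['gripper_width'],'yaw y',np.degrees(np.arctan2(*R.as_matrix()[[1,0],1])))
def to(X): print(X,'-> tool cm',(R.inv().apply(np.array(X)-s['position'])/10).round(2))
for a in sys.argv[1:]: to([float(v) for v in a.split(',')])
E
python3 t.py 234,-579,380 527,-121,380
```

```text
t 0.1 pos [ 234.4 -578.8  230.4] F [-0.6  0.1 -0.8] w 85.51617415204664 yaw y 112.03810126504489
[234.0, -579.0, 380.0] -> tool cm [  0.05   0.03 -14.96]
[527.0, -121.0, 380.0] -> tool cm [-44.3   31.49 -14.91]
```

Call:
move_arm(moves=[{"gripper": 1, "xyz": [0, 0, -5], "angular": [0, 0, 0]}, {"gripper": 1, "xyz": [-2, 1.5, -10], "angular": [0, 0, 0]}, {"gripper": 1, "xyz": [-7, 5, -14], "angular": [0, 0, 0.1]}, {"gripper": 1, "xyz": [-12, 8.5, -15], "angular": [0, 0, 0.2]}, {"gripper": 1, "xyz": [-17, 12.1, -15], "angular": [0, 0, 0.3]}, {"gripper": 1, "xyz": [-22, 15.6, -15], "angular": [0, 0, 0.4]}, {"gripper": 1, "xyz": [-27, 19.2, -15], "angular": [0, 0, 0.465]}, {"gripper": 1, "xyz": [-32, 22.7, -15], "angular": [0, 0, 0.465]}, {"gripper": 1, "xyz": [-37, 26.3, -15], "angular": [0, 0, 0.465]}, {"gripper": 1, "xyz": [-41, 29.1, -15], "angular": [0, 0, 0.465]}])

```text
clock: 1.35
position: [506.0, -153.4, 381.0]
ee_rot: [0.04, 0.999, 0.0, -0.0]
contact_force: [0.8, -0.7, 0.2]
gripper_width: 85.4
```

```bash
python3 t.py 527,-121,380 527,-121,294; python3 -c "
from h import *
p,d,c=grab('side','s1');q,e,f=grab('top','t1')
cv2.imwrite('pics/c2.png',np.hstack([cv2.resize(p[150:350,150:350],None,fx=2,fy=2),cv2.resize(q[180:380,240:440],None,fx=2,fy=2)]))
for n,X in(('s',c),('t',f)):print(n,[proj(x,X).round() for x in((527,-121,334),(527,-121,290))])
"
```

```text
t 1.35 pos [ 506.  -153.4  381. ] F [ 0.8 -0.7  0.2] w 85.41868827691002 yaw y 85.4711504462329
[527.0, -121.0, 380.0] -> tool cm [-1.83  3.39  0.1 ]
[527.0, -121.0, 294.0] -> tool cm [-1.84  3.39  8.7 ]
s [array([239., 258.]), array([241., 276.])]
t [array([348., 268.]), array([344., 269.])]
```

View pics/c2.png

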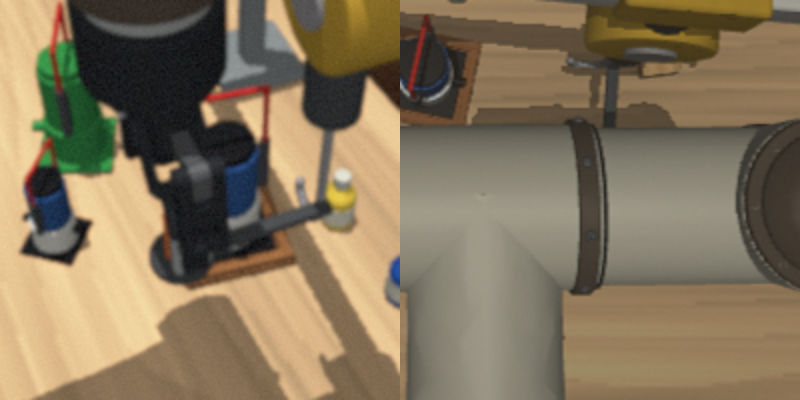

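The crops show the fingers just short of the grip, with the dark flange at about (180,260) in the left panel. The wrist is clear of the drum in the top view. The grip itself is hidden behind a finger. I'll shift over it and then go down.

Call:
move_arm(moves=[{"gripper": 1, "xyz": [-0.9, 1.7, 0], "angular": [0, 0, 0]}, {"gripper": 1, "xyz": [-1.85, 3.4, 0], "angular": [0, 0, 0]}, {"gripper": 1, "xyz": [-1.85, 3.4, 0], "angular": [0, 0, 0]}, {"gripper": 1, "xyz": [-1.85, 3.4, 2], "angular": [0, 0, 0]}, {"gripper": 1, "xyz": [-1.85, 3.4, 4], "angular": [0, 0, 0]}, {"gripper": 1, "xyz": [-1.85, 3.4, 6], "angular": [0, 0, 0]}, {"gripper": 1, "xyz": [-1.85, 3.4, 7.5], "angular": [0, 0, 0]}, {"gripper": 1, "xyz": [-1.85, 3.4, 8.5], "angular": [0, 0, 0]}, {"gripper": 1, "xyz": [-1.85, 3.4, 8.5], "angular": [0, 0, 0]}])

```text
clock: 2.58
position: [526.4, -123.4, 295.8]
ee_rot: [0.04, 0.999, -0.0, -0.001]
contact_force: [0.7, 0.3, 0.5]
gripper_width: 85.6
```

```bash
python3 t.py 527,-121,294; python3 -c "
from h import *
p,d,c=grab('side','s2')
cv2.imwrite('pics/c3.png',cv2.resize(p[180:310,180:340],None,fx=4,fy=4))
"
```

```text
t 2.575 pos [ 526.4 -123.4  295.8] F [0.7 0.3 0.5] w 85.62024632830709 yaw y 85.3889966517298
[527.0, -121.0, 294.0] -> tool cm [-0.04  0.25  0.18]
```

View pics/c3.png

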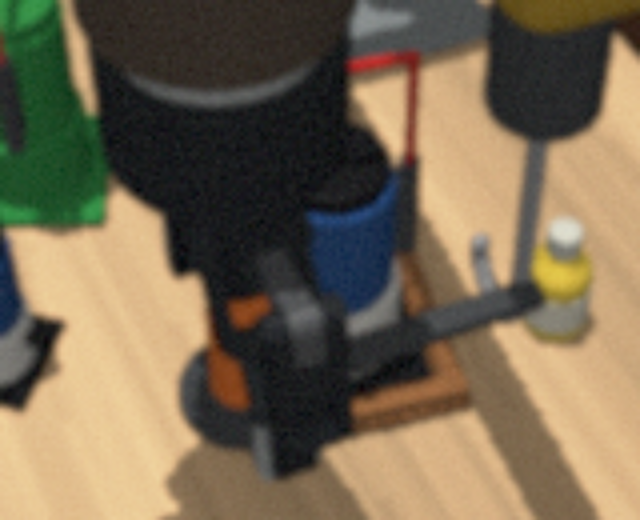

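The orange grip (230,350 in the crop) stands between the open fingers and the flange is below the tips. Closing now.

Call:
move_arm(moves=[{"gripper": 1, "xyz": [0, 0.25, 0.1], "angular": [0, 0, 0]}, {"gripper": 0.3, "xyz": [0, 0.25, 0.1], "angular": [0, 0, 0]}, {"gripper": -0.2, "xyz": [0, 0.25, 0.1], "angular": [0, 0, 0]}, {"gripper": -0.5, "xyz": [0, 0.25, 0.1], "angular": [0, 0, 0]}, {"gripper": -1, "xyz": [0, 0.25, 0.1], "angular": [0, 0, 0]}, {"gripper": -1, "xyz": [0, 0.25, 0.1], "angular": [0, 0, 0]}, {"gripper": -1, "xyz": [0, 0.25, 0.1], "angular": [0, 0, 0]}])

```text
clock: 3.5
position: [526.8, -120.8, 295.6]
ee_rot: [0.04, 0.999, -0.0, 0.0]
contact_force: [0.1, -0.6, 2.3]
gripper_width: 23.0
```

Call:
move_arm(moves=[{"gripper": -1, "xyz": [0, 0, 0.4], "angular": [0, 0, 0]}, {"gripper": -1, "xyz": [0, 0, 1], "angular": [0, 0, 0]}, {"gripper": -1, "xyz": [0, 0, 1.8], "angular": [0, 0, 0]}, {"gripper": -1, "xyz": [0, 0, 2.6], "angular": [0, 0, 0]}, {"gripper": -1, "xyz": [0, 0, 3.4], "angular": [0, 0, 0]}, {"gripper": -1, "xyz": [0, 0, 4.2], "angular": [0, 0, 0]}, {"gripper": -1, "xyz": [0, 0, 4.8], "angular": [0, 0, 0]}, {"gripper": -1, "xyz": [0, 0, 5.2], "angular": [0, 0, 0]}, {"gripper": -1, "xyz": [0, 0, 5.2], "angular": [0, 0, 0]}])

```text
clock: 4.62
position: [526.9, -121.1, 245.4]
ee_rot: [0.04, 0.999, -0.001, 0.001]
contact_force: [-2.7, 1.1, 10.5]
gripper_width: 22.7
```

```bash
python3 t.py 526.8,-120.8,215; python3 -c "
from h import *
p,d,c=grab('side','s3')
cv2.imwrite('pics/c4.png',cv2.resize(p[180:310,180:340],None,fx=4,fy=4))
W=cloud(d,c)
"
```

```text
t 4.625 pos [ 526.9 -121.1  245.4] F [-2.7  1.1 10.5] w 22.72767903061183 yaw y 85.42688549462046
[526.8, -120.8, 215.0] -> tool cm [0.01 0.04 3.04]
```

View pics/c4.png

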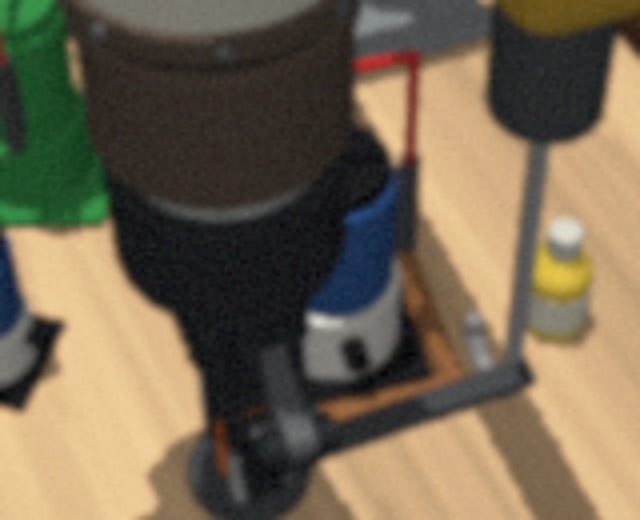

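The hook has come down with the gripper and the pull reads about 10.5 N, with no sign of slip. I'll go down the rest of the way.

Call:
move_arm(moves=[{"gripper": -1, "xyz": [0, 0, 0.4], "angular": [0, 0, 0]}, {"gripper": -1, "xyz": [0, 0, 1], "angular": [0, 0, 0]}, {"gripper": -1, "xyz": [0, 0, 1.7], "angular": [0, 0, 0]}, {"gripper": -1, "xyz": [0, 0, 2.4], "angular": [0, 0, 0]}, {"gripper": -1, "xyz": [0, 0, 2.9], "angular": [0, 0, 0]}, {"gripper": -1, "xyz": [0, 0, 3.0], "angular": [0, 0, 0]}, {"gripper": -1, "xyz": [0, 0, 3.0], "angular": [0, 0, 0]}])

```text
clock: 5.55
position: [526.9, -121.2, 215.5]
ee_rot: [0.04, 0.999, -0.001, 0.001]
contact_force: [-4.4, 1.0, 10.2]
gripper_width: 22.5
```

```bash
python3 t.py 534.0,-33.8,215 541.1,54.4,215; python3 -c "
from h import *
p,d,c=grab('side','s4')
g=np.array([[.9967,-.081],[.081,.9967]]) # rows: x,y axes
def w(h,o): return np.r_[np.array(h[:2])+o[0]*g[0]+o[1]*g[1],h[2]+o[2]]
h=(643.5,-106.4,174.5);r=np.array(h)
q=p.copy()
for o in((0,17,20),(0,-17,31),(-115,-24,35)):
  u=proj(w(h,o),c);print(u.round(1));cv2.circle(q,tuple(u.round().astype(int)),1,(0,255,0),-1)
cv2.imwrite('pics/c5.png',cv2.resize(q[200:330,200:360],None,fx=4,fy=4,interpolation=cv2.INTER_NEAREST))
"
```

```text
t 5.55 pos [ 526.9 -121.2  215.5] F [-4.4  1.  10.2] w 22.488686159295206 yaw y 85.43248030483974
[534.0, -33.8, 215.0] -> tool cm [-0.02  8.77  0.04]
[541.1, 54.4, 215.0] -> tool cm [-0.02 17.62  0.04]
[297.1 269.1]
[306.2 280.7]
[242.5 306. ]
```

View pics/c5.png

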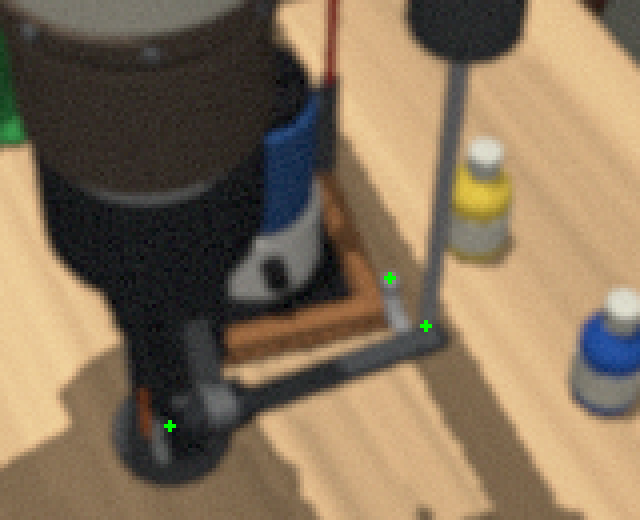

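The predicted tip and arm points (green) land on the tip at (390,280) and on the arm, so the hook is at about (643.5,-106.4,174.5). Next I'll slide half the way along the rail.

Call:
move_arm(moves=[{"gripper": -1, "xyz": [0, 0.3, 0], "angular": [0, 0, 0]}, {"gripper": -1, "xyz": [0, 1, 0], "angular": [0, 0, 0]}, {"gripper": -1, "xyz": [0, 2, 0], "angular": [0, 0, 0]}, {"gripper": -1, "xyz": [0, 3.2, 0], "angular": [0, 0, 0]}, {"gripper": -1, "xyz": [0, 4.4, 0], "angular": [0, 0, 0]}, {"gripper": -1, "xyz": [0, 5.6, 0], "angular": [0, 0, 0]}, {"gripper": -1, "xyz": [0, 6.8, 0], "angular": [0, 0, 0]}, {"gripper": -1, "xyz": [0, 7.8, 0], "angular": [0, 0, 0]}, {"gripper": -1, "xyz": [0, 8.5, 0], "angular": [0, 0, 0]}, {"gripper": -1, "xyz": [0, 8.8, 0], "angular": [0, 0, 0]}])

```text
clock: 6.85
position: [534.1, -33.2, 215.7]
ee_rot: [0.04, 0.999, -0.001, 0.001]
contact_force: [-3.4, -1.0, 10.4]
gripper_width: 22.3
```

Call:
move_arm(moves=[{"gripper": -1, "xyz": [0, 0.3, 0], "angular": [0, 0, 0]}, {"gripper": -1, "xyz": [0, 1, 0], "angular": [0, 0, 0]}, {"gripper": -1, "xyz": [0, 2, 0], "angular": [0, 0, 0]}, {"gripper": -1, "xyz": [0, 3.2, 0], "angular": [0, 0, 0]}, {"gripper": -1, "xyz": [0, 4.4, 0], "angular": [0, 0, 0]}, {"gripper": -1, "xyz": [0, 5.6, 0], "angular": [0, 0, 0]}, {"gripper": -1, "xyz": [0, 6.8, 0], "angular": [0, 0, 0]}, {"gripper": -1, "xyz": [0, 7.8, 0], "angular": [0, 0, 0]}, {"gripper": -1, "xyz": [0, 8.5, 0], "angular": [0, 0, 0]}, {"gripper": -1, "xyz": [0, 8.8, 0], "angular": [0, 0, 0]}])

```text
clock: 8.1
position: [541.4, 54.7, 215.8]
ee_rot: [0.04, 0.999, -0.0, 0.001]
contact_force: [-3.4, -1.1, 10.9]
gripper_width: 22.7
```

```bash
python3 t.py; python3 -c "
from h import *
p,d,c=grab('side','s5');q,e,f=grab('top','t5')
cv2.imwrite('pics/c6.png',np.hstack([cv2.resize(p[150:290,210:340],(557,600),interpolation=cv2.INTER_CUBIC),cv2.resize(q[170:270,220:260],(240,600),interpolation=cv2.INTER_CUBIC)]))
for P,D,C,b in((p,d,c,(190,265,235,300)),(q,e,f,(185,245,230,280))):
  W=cloud(D,C);h=cv2.cvtColor(P,cv2.COLOR_BGR2HSV);m=((h[...,0]<4)|(h[...,0]>175))&(h[...,1]>150)&(W[...,2]>215);k=np.zeros(D.shape,bool);k[b[0]:b[1],b[2]:b[3]]=1
  t=W[m&k];print(len(t),t.mean(0),t.min(0),t.max(0))
"
```

```text
t 8.1 pos [541.4  54.7 215.8] F [-3.4 -1.1 10.9] w 22.712199145779838 yaw y 85.46235791537453
66 [660.58355034  67.05950932 224.47788768] [618.9163888   58.47922115 217.59314145] [697.14152523  75.57700326 228.02306945]
43 [643.4776734   72.52921882 225.73837799] [624.02902309  67.04520731 220.93302789] [663.20293888  77.2120964  231.0650798 ]
```

View pics/c6.png

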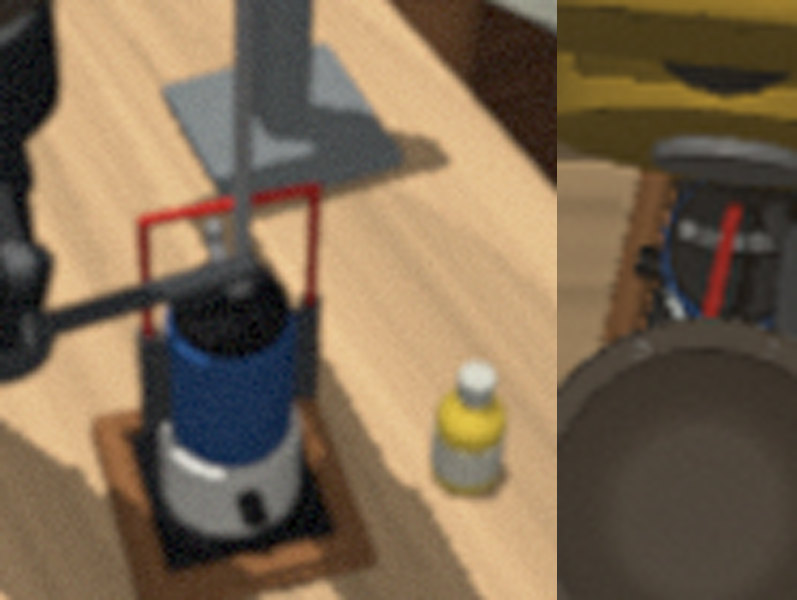

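The left panel shows the hook tip (213,225) past the bar on the far side and the rod (240,230) on the near side. In the top crop the bail crosses mid-trough at about (732,235). Easing up, with contact expected after about 42 mm.

Call:
move_arm(moves=[{"gripper": -1, "xyz": [0, 0, -0.3], "angular": [0, 0, 0]}, {"gripper": -1, "xyz": [0, 0, -0.8], "angular": [0, 0, 0]}, {"gripper": -1, "xyz": [0, 0, -1.3], "angular": [0, 0, 0]}, {"gripper": -1, "xyz": [0, 0, -1.8], "angular": [0, 0, 0]}, {"gripper": -1, "xyz": [0, 0, -2.3], "angular": [0, 0, 0]}, {"gripper": -1, "xyz": [0, 0, -2.7], "angular": [0, 0, 0]}, {"gripper": -1, "xyz": [0, 0, -3.0], "angular": [0, 0, 0]}, {"gripper": -1, "xyz": [0, 0, -3.2], "angular": [0, 0, 0]}, {"gripper": -1, "xyz": [0, 0, -3.3], "angular": [0, 0, 0]}, {"gripper": -1, "xyz": [0, 0, -3.3], "angular": [0, 0, 0]}])

```text
clock: 9.45
position: [541.4, 54.7, 249.0]
ee_rot: [0.04, 0.999, 0.0, 0.002]
contact_force: [-3.9, 0.7, 9.4]
gripper_width: 22.8
```

```bash
python3 t.py; python3 -c "
from h import *
p,d,c=grab('side','s6')
cv2.imwrite('pics/c7.png',cv2.resize(p[180:250,230:300],(600,600),interpolation=cv2.INTER_CUBIC))
"
```

```text
t 9.45 pos [541.4  54.7 249. ] F [-3.9  0.7  9.4] w 22.754328710948215 yaw y 85.45137786384882
```

View pics/c7.png

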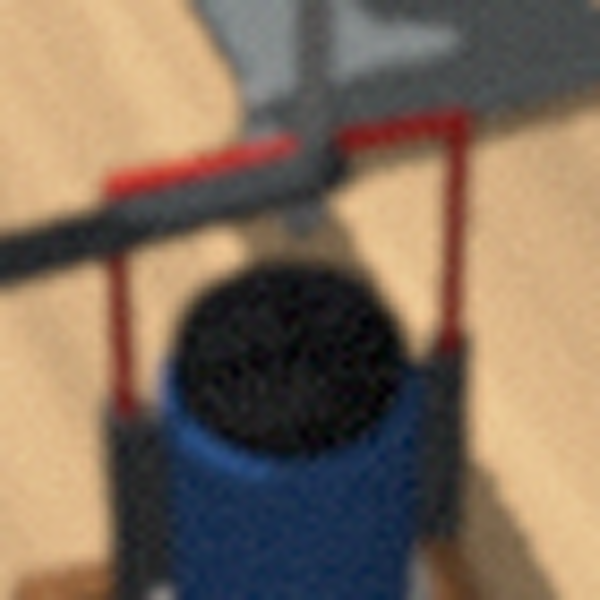

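The bar lies between the tip (262,128) and the rod, and the trough shows below it at (305,215). Fz is 9.4, so there is no contact yet. I'll continue in 1 mm steps.

Call:
move_arm(moves=[{"gripper": -1, "xyz": [0, 0, -0.1], "angular": [0, 0, 0]}, {"gripper": -1, "xyz": [0, 0, -0.2], "angular": [0, 0, 0]}, {"gripper": -1, "xyz": [0, 0, -0.3], "angular": [0, 0, 0]}, {"gripper": -1, "xyz": [0, 0, -0.4], "angular": [0, 0, 0]}, {"gripper": -1, "xyz": [0, 0, -0.4], "angular": [0, 0, 0]}])

```text
clock: 10.12
position: [541.4, 54.7, 252.9]
ee_rot: [0.04, 0.999, 0.0, 0.002]
contact_force: [-3.0, 1.2, 9.8]
gripper_width: 22.8
```

Call:
move_arm(moves=[{"gripper": -1, "xyz": [0, 0, -0.1], "angular": [0, 0, 0]}, {"gripper": -1, "xyz": [0, 0, -0.2], "angular": [0, 0, 0]}, {"gripper": -1, "xyz": [0, 0, -0.2], "angular": [0, 0, 0]}])

```text
clock: 10.5
position: [541.4, 54.7, 254.9]
ee_rot: [0.04, 0.999, 0.0, 0.002]
contact_force: [-2.9, 0.6, 10.5]
gripper_width: 22.6
```

Call:
move_arm(moves=[{"gripper": -1, "xyz": [0, 0, -0.1], "angular": [0, 0, 0]}, {"gripper": -1, "xyz": [0, 0, -0.1], "angular": [0, 0, 0]}])

```text
clock: 10.75
position: [541.4, 54.7, 255.9]
ee_rot: [0.04, 0.999, 0.0, 0.002]
contact_force: [-3.4, 0.8, 9.9]
gripper_width: 22.7
```

Call:
move_arm(moves=[{"gripper": -1, "xyz": [0, 0, -0.1], "angular": [0, 0, 0]}, {"gripper": -1, "xyz": [0, 0, -0.1], "angular": [0, 0, 0]}])

```text
clock: 11.0
position: [541.4, 54.7, 256.4]
ee_rot: [0.04, 0.999, 0.0, 0.001]
contact_force: [-2.9, 1.2, 8.7]
gripper_width: 22.8
```

Call:
move_arm(moves=[{"gripper": -1, "xyz": [0, 0, -0.05], "angular": [0, 0, 0]}, {"gripper": -1, "xyz": [0, 0, -0.05], "angular": [0, 0, 0]}])

```text
clock: 11.25
position: [541.4, 54.7, 256.5]
ee_rot: [0.04, 0.999, 0.0, 0.001]
contact_force: [-2.5, 1.3, 7.2]
gripper_width: 22.8
```

Call:
move_arm(moves=[{"gripper": -1, "xyz": [0, 0, -0.05], "angular": [0, 0, 0]}, {"gripper": -1, "xyz": [0, 0, -0.05], "angular": [0, 0, 0]}])

```text
clock: 11.5
position: [541.4, 54.7, 256.6]
ee_rot: [0.04, 0.999, 0.0, 0.001]
contact_force: [-1.9, 1.5, 6.3]
gripper_width: 22.8
```

The bar has taken up contact at TCP z of about 256, and the force on the gripper is falling about 2.4 N per commanded mm. I'll keep unloading slowly.

Call:
move_arm(moves=[{"gripper": -1, "xyz": [0, 0, -0.05], "angular": [0, 0, 0]}, {"gripper": -1, "xyz": [0, 0, -0.1], "angular": [0, 0, 0]}, {"gripper": -1, "xyz": [0, 0, -0.1], "angular": [0, 0, 0]}])

```text
clock: 11.88
position: [541.3, 54.8, 256.7]
ee_rot: [0.04, 0.999, 0.0, 0.001]
contact_force: [0.9, -0.1, 4.7]
gripper_width: 22.6
```

Call:
move_arm(moves=[{"gripper": -1, "xyz": [0, 0, -0.05], "angular": [0, 0, 0]}, {"gripper": -1, "xyz": [0, 0, -0.07], "angular": [0, 0, 0]}, {"gripper": -1, "xyz": [0, 0, -0.07], "angular": [0, 0, 0]}])

```text
clock: 12.25
position: [541.3, 54.8, 256.9]
ee_rot: [0.04, 0.999, 0.0, 0.0]
contact_force: [3.6, -1.5, 2.9]
gripper_width: 22.8
```

Call:
move_arm(moves=[{"gripper": -1, "xyz": [0, 0, -0.05], "angular": [0, 0, 0]}, {"gripper": -1, "xyz": [0, 0, -0.08], "angular": [0, 0, 0]}, {"gripper": -1, "xyz": [0, 0, -0.08], "angular": [0, 0, 0]}, {"gripper": -1, "xyz": [0, 0, -0.08], "angular": [0, 0, 0]}])

```text
clock: 12.75
position: [541.3, 54.7, 257.0]
ee_rot: [0.04, 0.999, 0.0, 0.0]
contact_force: [5.2, -0.6, -2.5]
gripper_width: 23.2
```

```bash
python3 -c "
from h import *
F=[]
for i in range(6):
  p,d,c=grab('side','s7');F.append(arm.read_state()['contact_force'])
print(np.array(F).round(1),arm.read_state()['wrist_torque'])
cv2.imwrite('pics/c8.png',cv2.resize(p[180:280,220:320],(600,600),interpolation=cv2.INTER_CUBIC))
"
```

```text
[[ 5.5 -1.1 -2.1]
 [ 5.2 -0.9 -2.1]
 [ 4.4 -1.1 -2. ]
 [ 5.8 -0.3 -1.3]
 [ 4.  -1.5 -1.3]
 [ 6.1 -0.8 -2.4]] [-0.15389282 -1.47335193  0.04352806]
```

View pics/c8.png

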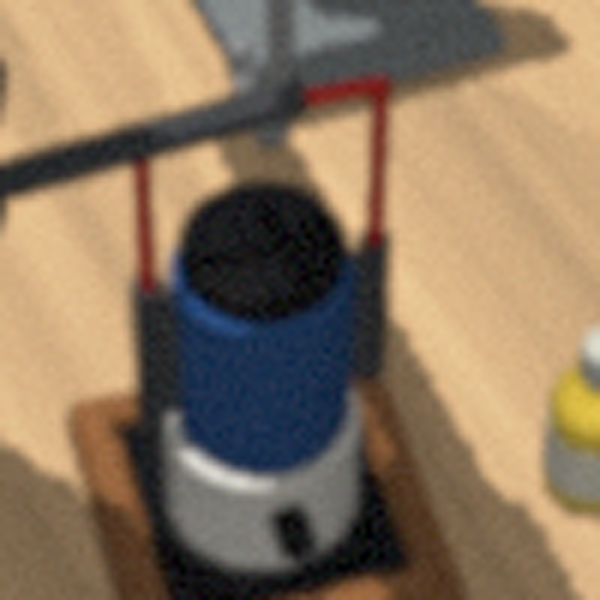

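The bail is seated in the trough with the router square on its board. Fz is about -2, slightly overloaded, so I'll back off 0.4 mm and then open slowly.

Call:
move_arm(moves=[{"gripper": -1, "xyz": [0, 0, 0.04], "angular": [0, 0, 0]}, {"gripper": -1, "xyz": [0, 0, 0.04], "angular": [0, 0, 0]}, {"gripper": -1, "xyz": [0, 0, 0.04], "angular": [0, 0, 0]}])

```text
clock: 13.42
position: [541.3, 54.8, 257.0]
ee_rot: [0.04, 0.999, 0.0, 0.0]
contact_force: [5.3, -0.5, -0.5]
gripper_width: 22.4
```

Call:
move_arm(moves=[{"gripper": -0.43, "xyz": [0, 0, 0.04], "angular": [0, 0, 0]}, {"gripper": -0.38, "xyz": [0, 0, 0.04], "angular": [0, 0, 0]}, {"gripper": -0.3, "xyz": [0, 0, 0.04], "angular": [0, 0, 0]}, {"gripper": -0.1, "xyz": [0, 0, 0.04], "angular": [0, 0, 0]}, {"gripper": 0.2, "xyz": [0, 0, 0.04], "angular": [0, 0, 0]}, {"gripper": 0.6, "xyz": [0, 0, 0.04], "angular": [0, 0, 0]}, {"gripper": 1, "xyz": [0, 0, 0.04], "angular": [0, 0, 0]}, {"gripper": 1, "xyz": [0, 0, 0.04], "angular": [0, 0, 0]}])

```text
clock: 14.42
position: [540.9, 54.7, 257.0]
ee_rot: [0.04, 0.999, 0.0, -0.0]
contact_force: [-0.4, 0.6, -0.0]
gripper_width: 85.7
```

Released cleanly with no force on the tool. Straight up now, then back toward the robot.

Call:
move_arm(moves=[{"gripper": 1, "xyz": [0, 0, -1], "angular": [0, 0, 0]}, {"gripper": 1, "xyz": [0, 0, -2.5], "angular": [0, 0, 0]}, {"gripper": 1, "xyz": [0, 0, -4.5], "angular": [0, 0, 0]}, {"gripper": 1, "xyz": [0, 0, -6.5], "angular": [0, 0, 0]}, {"gripper": 1, "xyz": [0, 0, -8.5], "angular": [0, 0, 0]}, {"gripper": 1, "xyz": [1, 0, -10], "angular": [0, 0, 0]}, {"gripper": 1, "xyz": [4, 0, -10], "angular": [0, 0, 0]}, {"gripper": 1, "xyz": [7, 0, -10], "angular": [0, 0, 0]}, {"gripper": 1, "xyz": [9, 0, -10], "angular": [0, 0, 0]}, {"gripper": 1, "xyz": [9, 0, -10], "angular": [0, 0, 0]}])

```text
clock: 15.68
position: [449.9, 61.8, 358.4]
ee_rot: [0.039, 0.999, 0.001, 0.001]
contact_force: [-0.1, -0.0, -0.0]
gripper_width: 85.5
```

```bash
python3 t.py; python3 -c "
from h import *
p,d,c=grab('side','s8')
cv2.imwrite('pics/c9.png',cv2.resize(p[160:310,180:380],(800,600),interpolation=cv2.INTER_CUBIC))
"
```

```text
t 15.675 pos [449.9  61.8 358.4] F [-0.1 -0.  -0. ] w 85.45798175727978 yaw y 85.47531528291395
```

View pics/c9.png

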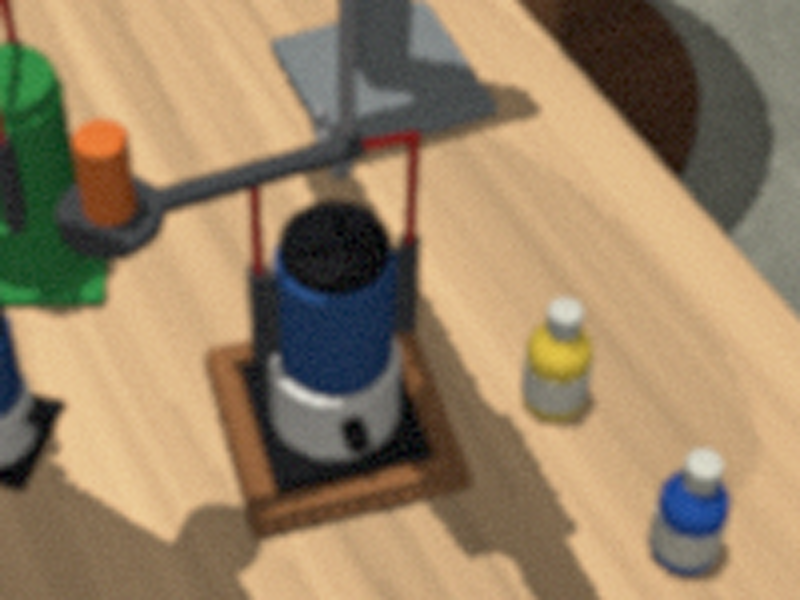

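The hook is holding under the bail (345,150), the router stands inside the board rim, and both bottles are upright. One numeric check, then I'll hand in.

```bash
python3 -c "
from h import *
for i in range(2):
  p,d,c=grab('side','s9');W=cloud(d,c);h=cv2.cvtColor(p,cv2.COLOR_BGR2HSV)
  m=(h[...,0]>4)&(h[...,0]<14)&(h[...,1]>190)&(h[...,2]>120)&(abs(W[...,2]-275)<60)
  k=np.zeros(m.shape,bool);k[180:220,195:220]=1
  q=W[m&k];print(len(q),np.median(q,0).round(1),q[:,2].max().round(1))
arm.job_done()
"
```

```text
188 [538.   46.3 288.2] 299.1
198 [538.2  46.2 286.4] 298.8
the job is handed in; nothing more can be done
```

The router's red bail now sits in the hook and carries the balancer's pull. I gripped the orange grip, pulled the hook down about 80 mm, and ran it about 176 mm along the rail under the bail. I then eased it up until the bail took the load, let go, moved the arm clear and handed the job in at about 16 s.

**Load transfer:** the upward force on the gripper fell from about 10 N to about 0 before I opened the fingers. During easing I briefly overshot to about -2 N and backed off 0.4 mm. A sideways force of about 5 N was still on the gripper at release and went away when the fingers opened.

**Last checks:**
- The last view shows the hook holding under the bail, the router standing on its board, and both bottles upright. The offcut was outside that crop, and I did not look at it again.
- The grip held its height in two readings 0.05 s apart, with its top at about 299 mm. That puts the hook at about 217 mm, as expected.
- The grip's measured y was 46 mm, against about 55 mm when I let go. This may be bias from the camera seeing one side, or the trolley settling back a few mm within the trough; I did not resolve which.

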